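Find the hidden release notch of the gauge case and spring its lid

TASK

Open the grey gauge case by its hidden catch: with the fingers shut, set a fingertip down on the floor of the long groove in front of the lid, at either end of the groove, and feel along the floor until the tip drops into the notch, then press the catch key in the notch fully down so that the lid comes ajar and stays so. Leave the lid to the catch, pick nothing up, and leave the small things standing about where they are.

Things in the scene. Friction and masses are not known exactly. Their poses are not given: they have to be found in the camera images.
- case: Grey flat gauge case fixed to the worktop, 150 (x) x 260 (y) x 51 mm high with lid, turned some degrees. Origin: centre of underside; x points away from the robot to the lid's hinge, y left along the groove, z up. Groove along the near side: x -67 to -31, y -80 to +80 mm; front lip (8 mm thick) and end blocks 46 mm high; the lid's near edge at x = -30 mm is 51 mm high. All rigid except key and lid.
- groove_left (a point): Point on the groove's floor near its left end: 68 mm to the left of the groove's middle, 12 mm from the end block. The floor here is always whole. Axes as the case. Obstacle farther left: the arm of a lamp on the near edge, its elbow 0.30 m ahead and 0.15 m left of the robot, 0.36 m high, running back and left from there.
- groove_mid (a point): Middle of the groove at its floor's height (36 mm above the worktop). Axes as the case. Dark steel floor; somewhere in it is the notch, as wide as the groove (36 mm) and 44 mm long along y, its centre anywhere from -35 to +35 mm along y, not told. In the notch the key's dark steel top lies 8 mm below the floor. Between y -57 and +57 mm the floor is 0.3 mm lower than at the ends.
- groove_right (a point): Point on the groove's floor near its right end, 68 mm to the right of the middle. The floor here is always whole. Axes as the case. Obstacle farther right: a magnifier lamp, its round head (250 mm across) at the near right corner, 0.26 m ahead and 0.39 m to the right of the robot; head and arm reach 0.34 m high, so pass above 0.38 m.
- key (a joint): Travel of the catch key in the notch, in m: 0 up (its top 8 mm below the groove's floor), 0.008 fully down (16 mm below the floor). It moves straight down under about 8 to 10 N, has no return spring and stays where it is left.
- lid (a joint): Opening angle of the lid in rad: 0 shut, about 0.32 ajar. The lid, hinged at its far edge, is driven by the key (40 rad per m of key travel): its near edge rises about 32 mm as the key goes down, and it stays there.
- gauge_block: Loose bystander, to be left alone: ground steel step block, 22 x 48 x 30 mm. Origin: centre of its underside, z up.
- vial: Loose bystander, to be left alone: small clear vial with a black cap, 20 mm across, 54 mm high. Origin: centre of its underside, z up.
- loupe: Loose bystander, to be left alone: folding eye loupe, 30 x 57 x 15 mm. Origin: centre of its underside, z up.
- oil_bottle: Loose bystander, to be left alone: small white bottle with a yellow cap, 29 mm across, 66 mm high. Origin: centre of its underside, z up.
- flux_bottle: Loose bystander, to be left alone: white dropper bottle with a red cap, 33 mm across, 93 mm high. Origin: centre of its underside, z up.

How it is judged:
On the way, in this order (a step that is already met when the one before it is completed fails the run):
1. a fingertip rests on the groove's floor at one end of the groove, the catch key still up (contact force between the fingers and case above 0.3 N and value of joint key below 0.001 m and (horizontal distance between the grasp point and groove_left below 0.035 m or horizontal distance between the grasp point and groove_right below 0.035 m) and x of the grasp point in the frame of groove_mid between -0.025 and 0.025 m and z of the grasp point in the frame of groove_mid below 0.06 m), for 0.05 s.
2. the catch key is pressed fully down by the fingers inside the groove (value of joint key above 0.0068 m and contact force between the fingers and anything else above 0.5 N and x of the grasp point in the frame of groove_mid between -0.025 and 0.025 m and z of the grasp point in the frame of groove_mid below 0.06 m), for 0.05 s.
At the end, for the whole second after the job is handed in: The catch key is at least 6.8 mm down (of 8), the lid stands ajar between 0.25 and 0.36 rad, and each of the small loose things lies within 20 mm of where it stood (value of joint key above 0.0068 m and value of joint lid between 0.25 and 0.36 rad and distance of each of gauge_block, vial, loupe, oil_bottle, flux_bottle from where it was at the start of the episode below 0.02 m); the robot touches nothing.
It fails at once if a small loose thing is pushed or lifted more than 20 mm from its place (distance of any of gauge_block, vial, loupe, oil_bottle, flux_bottle from where it was at the start of the episode above 0.02 m).
It fails at once if the lid is opened by something other than the fingers in the groove (velocity of joint lid above 0.1 rad/s and not (x of the grasp point in the frame of groove_mid between -0.025 and 0.025 m and z of the grasp point in the frame of groove_mid below 0.06 m)).
It also fails if it takes over 42 s, if anything falls off the work surface, if the arm or the gripper's body presses on something with over 40 N, if the wrist force passes 120 N, or if a joint passes its speed limit or range.

ROBOT

A 6-joint arm with a two-finger parallel gripper is mounted at the origin on a cart in front of the work surface, level with it; the furniture and walls round the work are solid. World frame = base frame: x ahead of the robot, y to its left, z up, the work surface at z = 0. Lengths are in m, angles in rad, forces in N, time in s.
With the tool pointing down it reaches from about 0.375 to 0.9 m from the base axis. Payload 3.1 kg.
Tool frame: the origin (TCP) lies at the very end of the fingers, on their centre line; the grasp point (between the pads) lies 19 mm behind it (grip_depth is the distance from the TCP to the grasp point, in m); z points along the fingers, y is the line along which they close (so a half turn about z gives the same grasp; the last joint's range is limited). The gripper opens to 85 mm and grips with 20 to 120 N. Pads are 22 mm wide; open, the fingers measure 114 mm over their backs; the gripper's body (76 mm by 85 mm) begins 54 mm behind the grasp point. The pads swing forward as they close: fully open they stand 13 mm farther back than shut.
Start: joints at [-1.504, 0.527, 1.433, -0, 1.181, -0.178], TCP at [0.152, -0.606, 0.231] pointing down, gripper open.
Joint ranges: [-3.08, 3.08], [-0.75, 2.2], [0.22, 2.44], [-1.43, 4.57], [0, 2.65], [-2.85, 2.85]. Speed limits (rad/s): [2.79, 2.79, 3.14, 3.14, 3.14, 3.14].

INTERFACE

Orientations are given as a unit quaternion [x, y, z, w].
In Python, from station import * gives the robot as it stands.
- The arm moves only by the tool apply_moves, never from a script. Its argument "plan" is a list of rows, each a list of 7 numbers: the shift along the tool's x, y, z in m, then the turn, a rotation vector about the tool's x, y, z in rad, then the gripper command: -1 is fully open, 1 is shut, values between are in proportion. In form: [[dx, dy, dz, wx, wy, wz, jaw], ...]. A call has 1 to 8 rows; each row shifts and turns the commanded pose from where the row before left it, along the tool's axes as they then stand; what a row does not reach is not made up. A row lasts 1/8 s, in which the tool goes at most 62.5 mm and 10.7 degrees, less where a joint would pass 70% of its speed; a pose out of reach is approached as far as the arm can. A call is refused whole if a number of a shift passes 0.0625 or a number of a turn 0.188, either way. A call with a gripper value outside its range is refused whole. The fingers move at their own pace and stop on an object; "force" is the grip in N (left out, the last holds). Time passes only in rows, so rows that do not move let the fingers close. It gives the time, the measured TCP pose, the force, the opening and the grip force at its end, in the units of the state.
- sense(): the state, without advancing time (a new reading comes with each control period).
- snapshot(name): name is "side" or "top"; returns the picture (420x560x3 uint8, red, green, blue); there is no depth.
- calibration(name): a dict with "camera_matrix" (3x3 intrinsics, pixels), "k1" (the pictures are not rectified: a ray, as slopes to the right and down, at radius r is drawn at 1 + k1 r^2 times it, then the intrinsics apply), "R" (3x3) and "t" (3): a world point X has camera coordinates R X + t. Camera axes: x right, y down, z forward; pixel columns grow to the right and rows downward; lengths in m; the calibration is good to about 2 mm. A picture is of the moment at which its call begins. calibration takes no time and is no camera call.
- sign_off(): hands the job in; it is judged then, once.
The state is a dict: "t": time; "q": joint angles; "qd": joint speeds; "tau": joint torques, N m; "tcp_pos": TCP position; "tool_rot": TCP orientation; "force": force on the tool from outside, world axes, zero at the start; "ft_torque": the same for the moment, N m; "finger_gap": opening from 0.0 (shut) to 1.0 (fully open); "gripper_force": force on a finger pad.
Only numpy, scipy, OpenCV 4.12 (cv2) and the standard library are available. Lean on these libraries where they do the work, as an engineer would, in place of code of your own. Each camera call takes 0.05 s, during which the arm holds its last target. There are 200 camera calls.

## Working session

There is one attempt and no reset: what is moved stays moved. The work goes in short steps, Python scripts to look and compute and a tool call to move; the robot and the scene stay as the last step left them, time stands still between calls to the robot, and variables do not carry over. Pictures are saved under pics/ and viewed, at most 10 in all, crops included, and the job is handed in when it is done.

Besides the shell and the picture viewer there is one more tool, called after "Call:" as name(argument=value, ...), one argument or row to a line, values as JSON. apply_moves: Moves the arm, as the interface text tells. Its arguments: {"type":"object","properties":{"plan":{"type":"array"},"force":{"type":"number"}},"required":["plan"]}

```bash
mkdir -p pics; python3 - <<'E'
from station import *
import cv2
s=sense(); print({k:s[k] for k in ('t','tcp_pos','tool_rot','force','finger_gap')})
for n in('top','side'):
    im=snapshot(n); cv2.imwrite(f'pics/{n}0.png',cv2.resize(im[:,:,::-1],None,fx=1.42,fy=1.42)); cv2.imwrite(f'pics/{n}raw.png',im[:,:,::-1])
    c=calibration(n); print(n,c, -c['R'].T@c['t'])
E
```

```text
{'t': 0.0, 'tcp_pos': array([ 0.15147521, -0.60560302,  0.23033317]), 'tool_rot': array([ 9.92517332e-01,  1.22098745e-01,  7.59967414e-05, -1.11231102e-03]), 'force': array([-0.08465336, -0.01666579,  0.07232918]), 'finger_gap': 0.9997283427920326}
top {'camera_matrix': array([[422.78454698,   0.        , 286.56650781],
       [  0.        , 422.78454698, 208.03954263],
       [  0.        ,   0.        ,   1.        ]]), 'k1': 0.02706292593673318, 'R': array([[ 0.01936616, -0.99980799, -0.00298891],
       [-0.97824433, -0.01833072, -0.20664468],
       [ 0.20655021,  0.0069258 , -0.97841149]]), 't': array([0.04134984, 0.60735276, 0.81986468])} [0.42399538 0.04679689 0.92779483]
side {'camera_matrix': array([[480.1136862 ,   0.        , 276.98313285],
       [  0.        , 480.1136862 , 203.36930942],
       [  0.        ,   0.        ,   1.        ]]), 'k1': -0.13501142329570479, 'R': array([[ 0.92028163, -0.39121942, -0.00539329],
       [-0.27905602, -0.64664829, -0.70991107],
       [ 0.27424343,  0.65482314, -0.70427068]]), 't': array([-0.52830747,  0.24098578,  0.70665   ])} [ 0.35964607 -0.51358188  0.66590203]
```

View pics/top0.png

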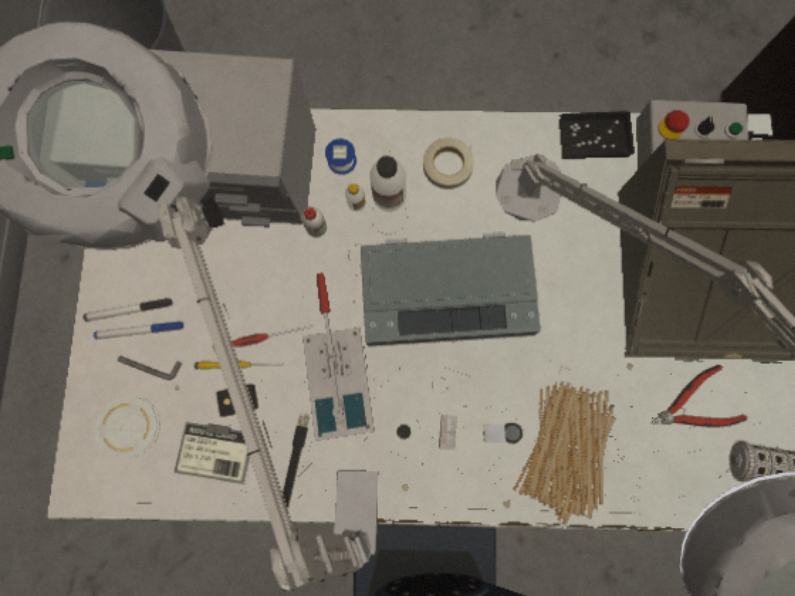

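View pics/side0.png

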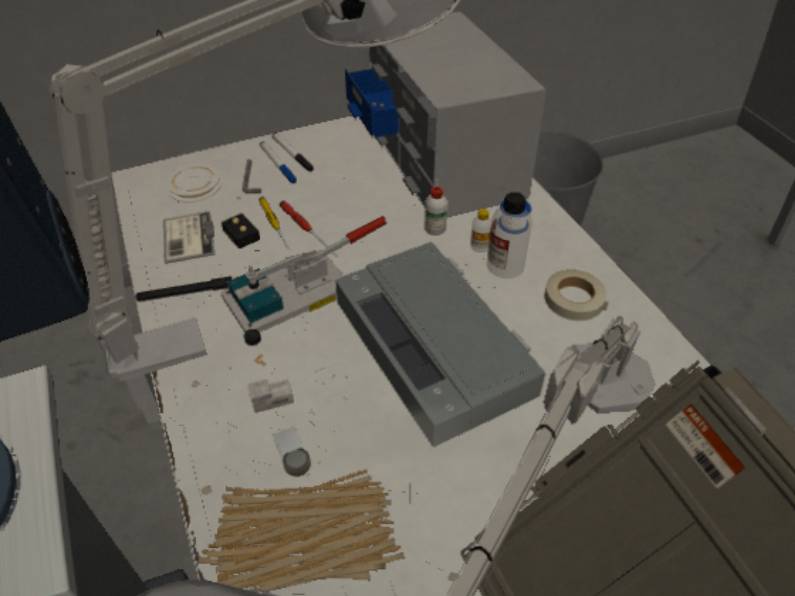

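The top view shows the case centred near (450,290) in the 1.42x picture. The groove runs from about (398,320) to (506,316), and the loose things stand clear of it. I'll crop in on it.

```bash
python3 - <<'E'
import cv2
a=cv2.imread('pics/topraw.png')[155:250,245:390]
b=cv2.imread('pics/sideraw.png')[165:315,230:390]
cv2.imwrite('pics/topc.png',cv2.resize(cv2.convertScaleAbs(a,alpha=1.6),None,fx=5.5,fy=5.5,interpolation=cv2.INTER_CUBIC))
cv2.imwrite('pics/sidec.png',cv2.resize(cv2.convertScaleAbs(b,alpha=1.6),None,fx=4,fy=4,interpolation=cv2.INTER_CUBIC))
E
```

```text
(no output)
```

View pics/topc.png

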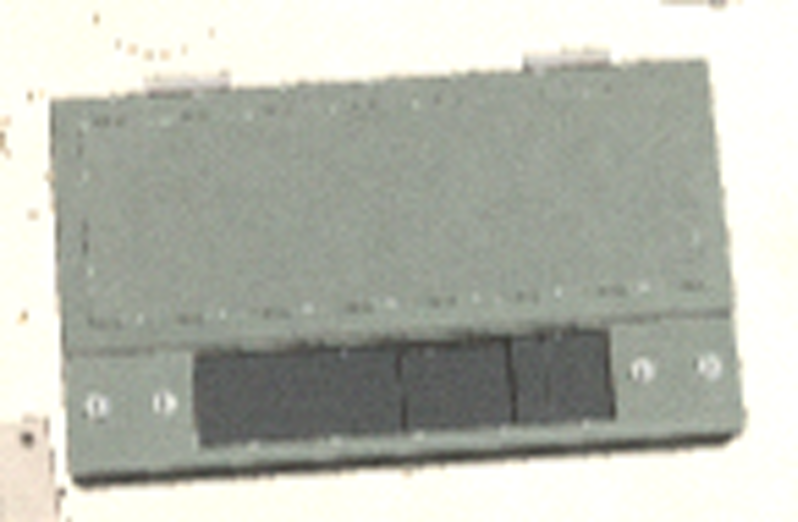

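View pics/sidec.png

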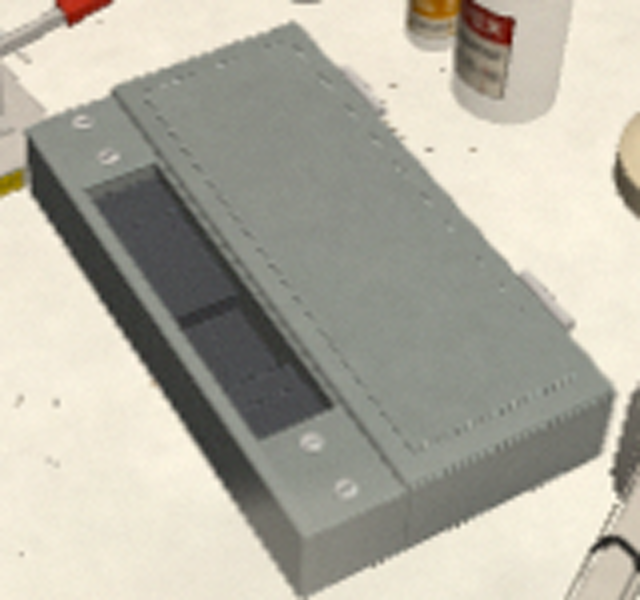

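The notch shows in both views. In the top crop it runs from column 402 to 514 of the groove's 195–612, and the side crop has a step from (180,325) to (240,298). That puts it right of the middle. Next I'll fit the case pose.

```bash
cat > h.py <<'E'
from station import *
import numpy as np
from scipy.optimize import least_squares
def proj(n,X):
    c=calibration(n); p=np.asarray(X)@c['R'].T+c['t']; s=p[:,:2]/p[:,2:]
    s=s*(1+c['k1']*(s**2).sum(1,keepdims=True)); K=c['camera_matrix']
    return s*[K[0,0],K[1,1]]+K[:2,2]
def W(p,P):
    c,s=np.cos(p[2]),np.sin(p[2]); P=np.asarray(P,float)/1000
    return np.c_[p[0]+c*P[:,0]-s*P[:,1],p[1]+s*P[:,0]+c*P[:,1],P[:,2]]
E
python3 - <<'E'
from h import *
M=[[75,130,51],[75,-130,51],[-75,130,46],[-75,-130,46],[-67,80,46],[-67,-80,46]]
T=np.array([[50,98],[708,60],[72,474],[742,430],[200,445],[614,418]])/5.5+[245,155]
S=np.array([[295,22],[612,393],[28,135],[300,535],[88,190],[262,438]])/4+[230,165]
f=lambda p:np.r_[proj('top',W(p,M))-T,proj('side',W(p,M))-S].ravel()
r=least_squares(f,[.6,0,.05],loss='soft_l1');print(r.x,f(r.x).reshape(-1,2).round(1).tolist())
g=lambda p:f(p)[:12]; print(least_squares(g,r.x).x); g=lambda p:f(p)[12:]; print(least_squares(g,r.x).x)
p=r.x
for y in (68,0,-68,): print(y,W(p,[[-49,y,36]]))
for n,o,k,pts in (('top',[245,155],5.5,[(402,385),(514,375)]),('side',[230,165],4,[(210,312),(265,372)])):
    for u in pts:
        q=np.array(u)/k+o
        print(n,u,least_squares(lambda v:(proj(n,W(p,[[v[0],v[1],36]]))-q).ravel(),[-49,0],diff_step=1e-3).x)
print('mag',proj('top',[[.26,-.39,.34]])*1.42, 'elbow',proj('top',[[.3,.15,.36]])*1.42)
E
```

```text
[ 0.62290106 -0.01145338  0.08305874] [[0.1, -0.6], [0.6, -1.2], [-0.3, 0.3], [1.5, 0.5], [0.0, 0.3], [0.7, 0.4], [1.2, -1.4], [1.9, -2.1], [-1.7, -2.9], [0.3, 0.9], [-1.3, -1.1], [-1.5, 0.1]]
[ 0.62278513 -0.01052294  0.08249586]
[ 0.6224184  -0.0132411   0.08230617]
68 [[0.56842848 0.052247   0.036     ]]
0 [[ 0.57406998 -0.01551858  0.036     ]]
-68 [[ 0.57971148 -0.08328416  0.036     ]]
top (402, 385) [-46.54465273   0.35619214]
top (514, 375) [-45.39924016 -43.3764922 ]
side (210, 312) [-47.75586329  -5.40337219]
side (265, 372) [-43.06061229 -45.29480913]
mag [[904.89043745 627.05380129]] elbow [[288.63353645 564.9762019 ]]
```

Call:
apply_moves(
  plan=[
    [0, 0, -0.05, 0, 0, 0, 1],
    [0, 0, -0.05, 0, 0, 0, 1],
    [0, 0, -0.05, 0, 0, 0, 1],
    [0, 0, -0.05, 0, 0, 0, 1],
    [0, 0, 0, 0, 0, 0, 1],
  ],
)

```text
t: 0.72
tcp_pos: [0.1517, -0.6081, 0.4365]
tool_rot: [0.992, 0.122, -0.0, 0.005]
force: [-0.1, 0.5, 0.0]
finger_gap: 0.001
gripper_force: 0.0
```

The fit gives the case at (0.6227, -0.0115) with yaw 0.083, and puts the notch at about y = -21 mm in the case frame. I'll land at the left end, near y = +58, and cross at z ≈ 0.43.

Call:
apply_moves(
  plan=[
    [0, 0, 0, 0, 0, 0.162, 1],
    [0.033, -0.043, 0, 0, 0, 0, 1],
    [0.033, -0.043, 0, 0, 0, 0, 1],
    [0.033, -0.043, 0, 0, 0, 0, 1],
    [0.033, -0.043, 0, 0, 0, 0, 1],
    [0.033, -0.043, 0, 0, 0, 0, 1],
    [0.033, -0.043, 0, 0, 0, 0, 1],
    [0.033, -0.043, 0, 0, 0, 0, 1],
  ],
)

```text
t: 1.72
tcp_pos: [0.3571, -0.2851, 0.4298]
tool_rot: [0.999, 0.041, -0.001, -0.001]
force: [1.4, -1.1, -0.3]
finger_gap: 0.003
gripper_force: 0.0
```

Call:
apply_moves(
  plan=[
    [0.033, -0.043, 0, 0, 0, 0, 1],
    [0.033, -0.043, 0, 0, 0, 0, 1],
    [0.033, -0.043, 0, 0, 0, 0, 1],
    [0.033, -0.043, 0, 0, 0, 0, 1],
    [0.033, -0.043, 0, 0, 0, 0, 1],
    [0.033, -0.043, 0, 0, 0, 0, 1],
    [0, 0, 0, 0, 0, 0, 1],
    [0, 0, 0, 0, 0, 0, 1],
  ],
)

```text
t: 2.72
tcp_pos: [0.532, -0.0139, 0.43]
tool_rot: [0.999, 0.042, -0.002, -0.0]
force: [-0.2, -0.6, -0.2]
finger_gap: -0.005
gripper_force: 0.0
```

Call:
apply_moves(
  plan=[
    [0.021, -0.0265, 0, 0, 0, 0, 1],
    [0.021, -0.0265, 0, 0, 0, 0, 1],
    [0, 0, 0.06, 0, 0, 0, 1],
    [0, 0, 0.06, 0, 0, 0, 1],
    [0, 0, 0.06, 0, 0, 0, 1],
    [0, 0, 0.06, 0, 0, 0, 1],
    [0, 0, 0.06, 0, 0, 0, 1],
    [0, 0, 0, 0, 0, 0, 1],
  ],
)

```text
t: 3.72
tcp_pos: [0.5656, 0.0412, 0.1267]
tool_rot: [0.999, 0.04, -0.007, -0.001]
force: [-0.2, -0.2, 0.7]
finger_gap: -0.002
gripper_force: 0.0
```

```bash
python3 - <<'E'
from h import *; import cv2
s=sense(); print({k:s[k] for k in ('t','tcp_pos','tool_rot','force','finger_gap')})
a=snapshot('side')[135:285,210:360,::-1]; b=snapshot('top')[150:250,245:390,::-1]
cv2.imwrite('pics/s1.png',cv2.resize(cv2.convertScaleAbs(a,alpha=1.5),(600,600),interpolation=2))
d=s['tcp_pos']-[.6227,-.0115,0]; c,q=np.cos(.0828),np.sin(.0828)
print('case xy',c*d[0]+q*d[1],-q*d[0]+c*d[1]); print((proj('side',[s['tcp_pos']])-[210,135])*4)
E
```

```text
{'t': 3.725, 'tcp_pos': array([0.56560041, 0.04120117, 0.12674591]), 'tool_rot': array([ 9.99173147e-01,  4.01208245e-02, -6.51998234e-03, -9.11680393e-04]), 'force': array([-0.16887324, -0.23221194,  0.74607001]), 'finger_gap': -0.002202461610840597}
case xy -0.05254530156757485 0.05724305935548935
[[208.86614229 193.10850273]]
```

View pics/s1.png

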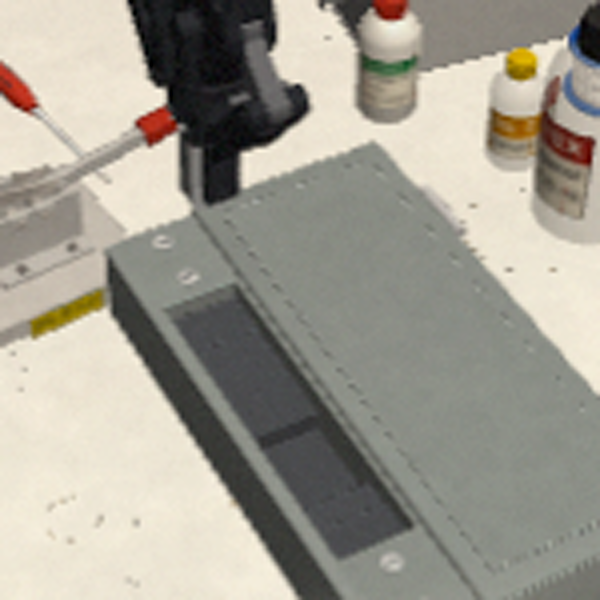

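The shut fingertips show at (212,200), matching the projected TCP at (209,193), so the pose is good. Next is the descent into the left end.

Call:
apply_moves(
  plan=[
    [0.003, 0, 0, 0, 0, 0, 1],
    [0, 0, 0.03, 0, 0, 0, 1],
    [0, 0, 0.03, 0, 0, 0, 1],
    [0, 0, 0.013, 0, 0, 0, 1],
    [0, 0, 0, 0, 0, 0, 1],
    [0, 0, 0, 0, 0, 0, 1],
  ],
)

```text
t: 4.58
tcp_pos: [0.5746, 0.0427, 0.0599]
tool_rot: [0.999, 0.041, 0.002, 0.0]
force: [0.2, -0.5, 0.0]
finger_gap: 0.004
gripper_force: 0.0
```

Call:
apply_moves(
  plan=[
    [-0.005, 0, 0, 0, 0, 0, 1],
    [0, 0, 0.01, 0, 0, 0, 1],
    [0, 0, 0.006, 0, 0, 0, 1],
    [0, 0, 0.003, 0, 0, 0, 1],
    [0, 0, 0, 0, 0, 0, 1],
    [0, 0, 0, 0, 0, 0, 1],
  ],
)

```text
t: 5.32
tcp_pos: [0.5684, 0.0423, 0.0393]
tool_rot: [0.999, 0.041, 0.0, 0.0]
force: [-0.9, -0.3, -0.9]
finger_gap: 0.0
gripper_force: 0.0
```

Call:
apply_moves(
  plan=[
    [0, 0, 0.002, 0, 0, 0, 1],
    [0, 0, 0.001, 0, 0, 0, 1],
    [0, 0, 0, 0, 0, 0, 1],
    [0, 0, 0, 0, 0, 0, 1],
  ],
)

```text
t: 5.82
tcp_pos: [0.5683, 0.0423, 0.0363]
tool_rot: [0.999, 0.041, 0.0, -0.0]
force: [-0.8, 0.7, -0.5]
finger_gap: -0.001
gripper_force: 0.0
```

Call:
apply_moves(
  plan=[
    [0, 0, 0.001, 0, 0, 0, 1],
    [0, 0, 0, 0, 0, 0, 1],
    [0, 0, 0, 0, 0, 0, 1],
  ],
)

```text
t: 6.2
tcp_pos: [0.5684, 0.0424, 0.0361]
tool_rot: [0.999, 0.041, 0.0, 0.0]
force: [-0.5, 0.2, 5.3]
finger_gap: 0.002
gripper_force: 2.5
```

The tip is resting on the floor at the left end with 5 N. Now I slide right, feeling along the floor.

Call:
apply_moves(
  plan=[
    [0, 0.005, 0, 0, 0, 0, 1],
    [0, 0.005, 0, 0, 0, 0, 1],
    [0, 0.005, 0, 0, 0, 0, 1],
    [0, 0.005, 0, 0, 0, 0, 1],
    [0, 0.005, 0, 0, 0, 0, 1],
    [0, 0, 0, 0, 0, 0, 1],
  ],
)

```text
t: 6.95
tcp_pos: [0.5706, 0.0172, 0.0358]
tool_rot: [0.999, 0.041, 0.0, -0.0]
force: [-0.6, 2.3, 5.8]
finger_gap: -0.0
gripper_force: 2.9
```

Call:
apply_moves(
  plan=[
    [0, 0.005, 0, 0, 0, 0, 1],
    [0, 0.005, 0, 0, 0, 0, 1],
    [0, 0.005, 0, 0, 0, 0, 1],
    [0, 0, 0, 0, 0, 0, 1],
  ],
)

```text
t: 7.45
tcp_pos: [0.5718, 0.0023, 0.0358]
tool_rot: [0.999, 0.041, 0.0, -0.0]
force: [-0.6, 2.3, 5.7]
finger_gap: -0.001
gripper_force: 2.9
```

Call:
apply_moves(
  plan=[
    [0, 0.005, 0, 0, 0, 0, 1],
    [0, 0.005, 0, 0, 0, 0, 1],
    [0, 0, 0, 0, 0, 0, 1],
  ],
)

```text
t: 7.82
tcp_pos: [0.5726, -0.0076, 0.0358]
tool_rot: [0.999, 0.041, 0.0, -0.0]
force: [-0.6, 2.9, 5.7]
finger_gap: -0.005
gripper_force: 3.0
```

Call:
apply_moves(
  plan=[
    [0, 0.005, 0, 0, 0, 0, 1],
    [0, 0.005, 0, 0, 0, 0, 1],
    [0, 0, 0, 0, 0, 0, 1],
  ],
)

```text
t: 8.2
tcp_pos: [0.5734, -0.0176, 0.0357]
tool_rot: [0.999, 0.041, 0.0, -0.0]
force: [-0.1, 2.6, 5.6]
finger_gap: 0.0
gripper_force: 2.9
```

Call:
apply_moves(
  plan=[
    [0, 0.005, 0, 0, 0, 0, 1],
    [0, 0.003, 0, 0, 0, 0, 1],
    [0, 0, 0, 0, 0, 0, 1],
  ],
)

```text
t: 8.57
tcp_pos: [0.5738, -0.0261, 0.0349]
tool_rot: [0.999, 0.041, -0.0, 0.0]
force: [0.3, -0.2, -0.9]
finger_gap: 0.001
gripper_force: 0.0
```

The tip dropped off the floor at case y ≈ -10 mm, which agrees with the notch seen at 0 to -43. I'll move to the notch centre and go down onto the key.

Call:
apply_moves(
  plan=[
    [0, 0.005, 0, 0, 0, 0, 1],
    [0, 0.005, 0, 0, 0, 0, 1],
    [0, 0, 0.003, 0, 0, 0, 1],
    [0, 0, 0.003, 0, 0, 0, 1],
    [0, 0, 0, 0, 0, 0, 1],
    [0, 0, 0, 0, 0, 0, 1],
  ],
)

```text
t: 9.32
tcp_pos: [0.5747, -0.0352, 0.0292]
tool_rot: [0.999, 0.042, -0.0, -0.0]
force: [-0.1, 0.1, -0.6]
finger_gap: 0.001
gripper_force: 0.0
```

Call:
apply_moves(
  plan=[
    [0, 0, 0.001, 0, 0, 0, 1],
    [0, 0, 0.0015, 0, 0, 0, 1],
    [0, 0, 0.001, 0, 0, 0, 1],
    [0, 0, 0.001, 0, 0, 0, 1],
    [0, 0, 0, 0, 0, 0, 1],
  ],
)

```text
t: 9.95
tcp_pos: [0.5748, -0.0353, 0.0257]
tool_rot: [0.999, 0.041, 0.0, 0.0]
force: [-2.2, 0.7, 5.9]
finger_gap: -0.003
gripper_force: 3.1
```

Call:
apply_moves(
  plan=[
    [0, 0, 0.001, 0, 0, 0, 1],
    [0, 0, 0.001, 0, 0, 0, 1],
    [0, 0, 0.001, 0, 0, 0, 1],
    [0, 0, 0.001, 0, 0, 0, 1],
    [0, 0, 0.001, 0, 0, 0, 1],
    [0, 0, 0, 0, 0, 0, 1],
  ],
)

```text
t: 10.7
tcp_pos: [0.5748, -0.0353, 0.0207]
tool_rot: [0.999, 0.041, 0.0, 0.0]
force: [-0.9, 0.4, 6.0]
finger_gap: 0.005
gripper_force: 3.2
```

Call:
apply_moves(
  plan=[
    [0, 0, 0.001, 0, 0, 0, 1],
    [0, 0, 0.001, 0, 0, 0, 1],
    [0, 0, 0, 0, 0, 0, 1],
  ],
)

```text
t: 11.08
tcp_pos: [0.5748, -0.0353, 0.0198]
tool_rot: [0.999, 0.042, 0.0, 0.0]
force: [-2.8, 0.6, 13.2]
finger_gap: -0.001
gripper_force: 6.9
```

The key has bottomed: the TCP is at 19.8 mm, 16 mm below the floor, with 13 N. I'll lift straight out.

Call:
apply_moves(
  plan=[
    [0, 0, -0.005, 0, 0, 0, 1],
    [0, 0, -0.02, 0, 0, 0, 1],
    [0, 0, -0.04, 0, 0, 0, 1],
    [0, 0, -0.06, 0, 0, 0, 1],
    [0, 0, -0.06, 0, 0, 0, 1],
    [0, 0, -0.05, 0, 0, 0, 1],
    [0, 0, 0, 0, 0, 0, 1],
    [0, 0, 0, 0, 0, 0, 1],
  ],
)

```text
t: 12.08
tcp_pos: [0.5739, -0.0351, 0.2522]
tool_rot: [0.999, 0.041, -0.001, -0.0]
force: [-1.0, -0.1, -0.2]
finger_gap: -0.001
gripper_force: 0.0
```

```bash
python3 - <<'E'
from h import *; import cv2
s=sense(); print({k:s[k] for k in ('t','tcp_pos','force')})
cv2.imwrite('pics/s2.png',cv2.resize(snapshot('side')[:,:,::-1],None,fx=1.42,fy=1.42))
E
```

```text
{'t': 12.075, 'tcp_pos': array([ 0.57394969, -0.03514451,  0.25216652]), 'force': array([-0.96855151, -0.07973208, -0.17184898])}
```

View pics/s2.png

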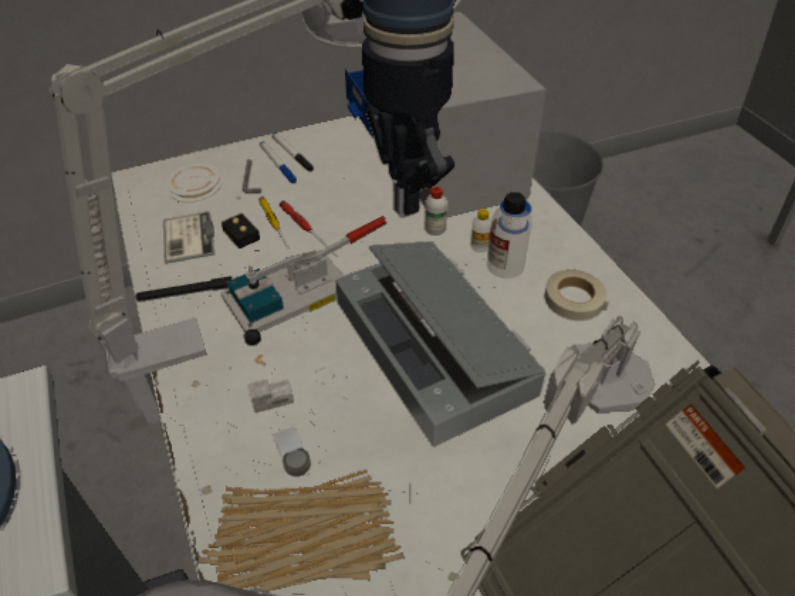

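The lid stands ajar, its near edge raised from about (378,245) to (475,385). The small things have not moved, and the gripper hangs free above.

```bash
python3 -c "
from station import *
print(sign_off())"
```

```text
the job is handed in; nothing more can be done
None
```

I opened the case by its catch and handed the job in after about 12 s of robot time: the key is pressed fully down, the last picture shows the lid ajar and the small things where they stood, and the gripper is clear; the sign-off returned no verdict.

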